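# Snap a filter cartridge into its head

### The job

Take the white filter cartridge from its clear rest, lay it in the V saddles of the cradle and push it by feel all the way home into the blue head, until it stops dead. Then tip the spring gate over past its snap point so that it springs against the cartridge's tail, and let go. The plastic is brittle: push firmly but gently, do not force the gate on once it has snapped, and leave the other things where they are.

Things in the scene. Friction and masses are not known exactly. Their poses are not given: they have to be found in the camera images.
- cradle: Cartridge cradle, fixed: white base 315 x 76 x 12 mm, blue head at one end, hinged gate at the other. Origin on the table, under the cartridge axis; x along that axis towards the head (push-in direction). V saddles 8 mm thick at x = -75 and +20 mm, 36 mm half width, 42 mm high, hold the cartridge's axis at y = 0, 50 mm above the table; fingers fit between them down to the base.
- port: Blue head, 60 x 60 mm, 88 mm high; origin in the middle of its bore's mouth, 85 mm ahead of the cradle's origin, 50 mm high; axes as the cradle's. Bore 27 mm wide, 3 mm chamfer. Hidden 6 to 26 mm inside (it varies), the neck meets a valve cup, pushes it 8 mm on against 9 N of drag and stops dead: home. With the saddles' rubbing it slides at 9 to 12 N; 14 to 18 N shows it is home, 22 N cracks it.
- valve (a joint): Travel of the check-valve cup in the head's bore, m: 0 as found, 0.008 fully open (cartridge home). It does not spring back.
- cartridge_mid (a point): The cartridge, a white tube 50 mm across with grey ends, 0.2 to 0.42 kg, lying level on the clear rest. Point on its axis; x towards the neck. Neck 22 mm across, from 80 to 124 mm ahead of the point, chamfered, two O-rings. Tail boss 20 mm across, ends 80 mm behind. Full width from 64 mm behind to 74 mm ahead; grip it across the tube here.
- neck_tip (a point): Centre of the end face of the cartridge's neck.
- rest: Clear plastic display rest, fixed to the table, 120 x 80 mm, two V saddles at x = -36 and +36 mm; origin on the table under its middle, x along the cartridge. The cartridge's axis lies 46 mm above the table.
- gate (a joint): Gate angle, rad: 0 = open, leaning 42 degrees back from the head; 0.73 = upright; grows towards the head. Bistable spring: below the snap point at 0.76 it drives the gate back to 0, beyond it on against the cartridge's tail, to rest at about 0.98 to 1.35 when the cartridge is home. A push at the lip along its arc meets 5 to 8 N at first (a level push up to 13 N, as the lip rubs), nothing at the snap.
- gate_lip (a point): Middle of the round grey lip on the gate's upper edge (10 mm thick, 56 mm wide across the cradle), 75 mm from the hinge; the gate is an aluminium plate 5 mm thick. Open, the lip is 168 mm behind the cradle's origin and 74 mm high; push it from behind towards the head; as it rises it slides up a level finger. More than 20 N of finger force bends the gate.
- gate_hinge (a point): Middle of the gate's hinge pin, 118 mm behind the cradle's origin, 18 mm high; the pin runs across the cradle (y).
- wrench: Bystander: black plastic ring wrench lying flat beyond the cradle, 14 mm high.
- gauge: Bystander: round pressure gauge lying on its back, 52 mm across, brass stem, near the robot.
- block_filter: Bystander: standing grey carbon block with blue end caps, 68 mm across, 127 mm high.
- sediment_filter: Bystander: standing white filter core, 66 mm across, 127 mm high.
- carton: Bystander: blue carton lying on its side, 75 x 200 x 75 mm.
- tub: Bystander: small clear tub, 60 mm across, 35 mm high, beyond the middle.
Not all that is in view belongs to the job. What is shaped like the part that bears cartridge_mid but turquoise or yellow is not meant.

How it is judged (in metres and radians):
On the way, in this order (a step that is already met when the one before it is completed fails the run):
1. the cartridge is pushed home in the head: the valve cup at least 7 mm down (value of joint valve above 0.007 m), for 0.2 s.
2. the gate is past its snap point and bears on the cartridge's tail (value of joint gate above 0.93 rad and contact force between gate and cartridge above 0.5 N), for 0.2 s.
At the end, for the whole second after the job is handed in: The cartridge lies at rest in the cradle in line with it (within 0.06 rad), its neck at least 10 mm inside the bore with the valve cup at least 7 of 8 mm down, and the gate stands beyond 0.93 rad, pressing on the cartridge's tail with more than 0.5 N (all of step 2 and value of joint valve above 0.007 m and x of neck_tip in the frame of port above 0.01 m and angle between the x axis of cartridge_mid and the x axis of cradle, either way round below 0.06 rad and linear speed of cartridge below 0.02 m/s); the robot touches nothing.
It fails at once if the cartridge is pressed into the head with more than 22 N (contact force between cartridge and port above 22 N).
It fails at once if the fingers press on the gate with more than 20 N (contact force between the fingers and gate above 20 N).
It fails at once if a bystander is moved by more than 30 mm (distance of any of wrench, gauge, block_filter, sediment_filter, carton, tub from where it was at the start of the episode above 0.03 m).
It also fails if it takes over 72 s, if anything falls off the work surface, if the arm or the gripper's body presses on something with over 40 N, if the wrist force passes 120 N, or if a joint passes its speed limit or range.

### The arm

A 6-joint arm with a two-finger parallel gripper is mounted at the origin on the work surface. World frame = base frame: x ahead of the robot, y to its left, z up, the work surface at z = 0. Lengths are in mm, angles in rad, forces in N, time in s.
With the tool pointing down it reaches from about 300 to 775 mm from the base axis. Payload 14.6 kg.
Tool frame: the origin (TCP) lies on the centre line of the jaws, within the pads' length; the fingertips stand 19 mm ahead of it and the grasp point (between the pads) is the TCP (bot.tip_reach is the distance from the TCP to the fingertips, in mm); y points along the fingers, x is the direction in which the jaws open and shut, and the axes are right-handed (so a half turn about y gives the same grasp; the last joint's range is limited). The gripper opens to 85 mm and grips with 20 to 120 N. Pads are 22 mm wide; open, the fingers measure 114 mm over their backs; the gripper's body (76 mm by 85 mm) begins 54 mm behind the grasp point. The pads swing forward as they close: fully open they stand 13 mm farther back than shut.
Start: joints at [1.088, 0.3, 1.521, -0, 1.321, -0.067], TCP at [222.153, 503.128, 250.281] pointing down, gripper open.
Joint ranges: [-3.03, 3.03], [-0.79, 2.21], [0.23, 2.52], [-1.04, 4.18], [0, 3.07], [-2.55, 2.55]. Speed limits (rad/s): [2.22, 2.22, 2.57, 3.14, 3.14, 3.14].

### API

Orientations are given as a unit quaternion [w, x, y, z].
In Python, from rig import bot gives the robot as it stands. Calls block until the motion is done:
- bot.move_to(position, orientation): joint-space move of the TCP to a pose.
- bot.servo_line(position, attitude=None, speed=150, until_force=None): straight line of the TCP; attitude=None keeps the orientation; speed is the mean speed in mm/s. With until_force (N) it stops when the force on the tool has changed by that much, and returns True; else False.
- bot.move_joints(angles): joint-space move.
- bot.move_gripper(opening, grip_force=None): finger opening in mm; grip_force is the grip in N (None keeps the last); returns when the fingers have stopped.
- bot.dwell(seconds).
- bot.ik(position, orientation): joint angles nearest the present ones, or None.
- bot.read_state(): the state.
- bot.read_camera(name): name is "scene" or "top"; returns a dict with "image" (384x512x3 uint8, blue, green, red), "depth" (384x512 float32, mm along the optical axis (not along the pixel's ray), 0 where there is no reading), "fovy" (degrees; the focal length in pixels is half the picture's height over the tangent of half this angle, whatever the lens; pixels are square), "cx", "cy" (the principal point, pixels), "eye" and "attitude" of the camera in the world. Camera axes: x right, y down, z forward; pixel columns grow to the right and rows downward; lengths in mm; the calibration is good to about 2 mm. A picture is of the moment at which its call begins.
A pose or a line that the arm cannot do raises bot.MotionError and nothing moves.
- bot.finish_job(): hands the job in, once; it reports no verdict.
The state is a dict: "clock": time; "joint_positions": joint angles; "qvel": joint speeds; "effort": joint torques, N m; "ee_pos": TCP position; "tool_rot": TCP orientation; "ft_force": force on the tool from outside, world axes, zero at the start; "moment": the same for the moment, N m; "grip_width": finger opening in mm.
Only numpy, scipy, OpenCV 4.12 (cv2) and the standard library are available. Lean on these libraries where they do the work, as an engineer would, in place of code of your own. Each camera call takes 0.05 s, during which the arm holds its last target.

## Working session

There is one attempt and no reset: what is moved stays moved. The work goes in short steps, each a Python script; the robot and the scene stay as the last script left them, time stands still between calls to the robot, and variables do not carry over. Pictures are saved under pics/ and viewed, and the job is handed in when it is done.

```bash
ls; mkdir -p pics; cat > h.py <<'E'
import numpy as np, cv2
from rig import bot
from scipy.spatial.transform import Rotation as R
def rot(q): return R.from_quat([q[1],q[2],q[3],q[0]])
def quat(r):
    q=r.as_quat(); return [q[3],q[0],q[1],q[2]]
def cam(name):
    c=bot.read_camera(name); h=c["image"].shape[0]
    c["f"]=h/2/np.tan(np.radians(c["fovy"])/2); c["R"]=rot(c["attitude"]).as_matrix(); return c
def ray(c,u,v,z):
    d=c["R"]@np.array([(u-c["cx"])/c["f"],(v-c["cy"])/c["f"],1.]); e=np.array(c["eye"])
    return e+d*(z-e[2])/d[2]
def cloud(c):
    v,u=np.mgrid[0:c["depth"].shape[0],0:c["depth"].shape[1]]
    d=c["depth"]; p=np.stack([(u-c["cx"])/c["f"]*d,(v-c["cy"])/c["f"]*d,d],-1)
    return p@c["R"].T+np.array(c["eye"])
E
python3 - <<'E'
from h import *
import pickle
for n in("scene","top"):
    c=cam(n); cv2.imwrite(f"pics/{n}0.png",c["image"]); pickle.dump(c,open(f"{n}0.pkl","wb"))
    print(n,c["eye"],c["f"],c["cx"],c["cy"],c["R"].round(2).tolist(),(c["depth"]>0).mean())
s=bot.read_state(); print(s); print(rot(s["tool_rot"]).as_matrix().round(3))
E
```

```text
pics
scene [1356.68294848 -923.88836973 1009.24946127] 461.70532627044065 253.4097258247284 184.38394546073067 [[0.78, 0.37, -0.5], [0.62, -0.44, 0.65], [0.02, -0.82, -0.57]] 0.9934743245442709
top [ 332.62591756  163.28950987 1098.34848106] 357.28058020057193 258.66673102406827 194.6219657878399 [[-0.02, -0.98, 0.2], [-1.0, 0.02, 0.0], [-0.01, -0.2, -0.98]] 0.9958852132161459
{'clock': 0.1, 'joint_positions': array([ 1.08839081e+00,  3.00399207e-01,  1.52150633e+00,  1.61386743e-05,
        1.32072298e+00, -6.65984612e-02]), 'qvel': array([-0.00127727, -0.00051405, -0.00120321, -0.00038306, -0.00195505,
       -0.00081079]), 'effort': array([-4.38006173e-04, -5.44384146e+01, -3.62366474e+01, -1.00011930e-04,
        3.13316348e-03, -1.74131958e-05]), 'ee_pos': array([222.07083344, 502.96656273, 249.79237129]), 'tool_rot': array([-0.59226385,  0.59261236,  0.38570498, -0.38634932]), 'ft_force': array([-1.07273382,  0.00598124,  0.02982561]), 'moment': array([-0.01542677,  0.04100134, -0.02864327]), 'grip_width': 85.50395088325743}
[[ 0.404 -0.    -0.915]
 [ 0.915 -0.001  0.404]
 [-0.001 -1.     0.   ]]
```

View pics/scene0.png

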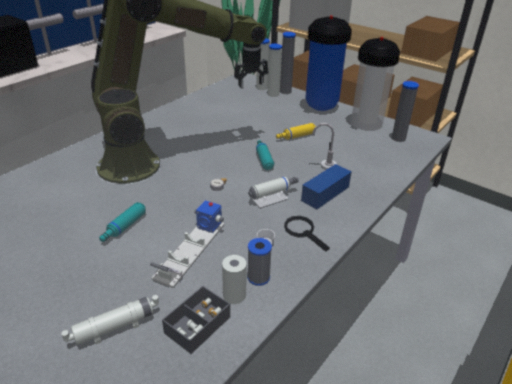

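View pics/top0.png

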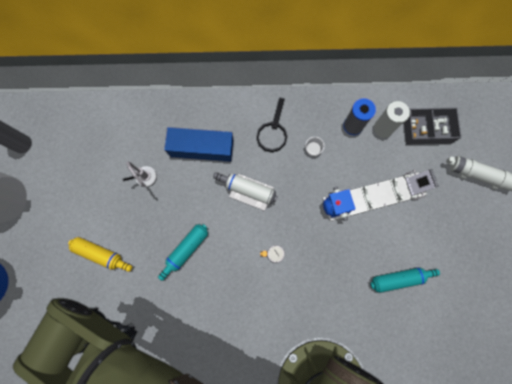

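```bash
python3 - <<'E'
from h import *
import pickle
t=pickle.load(open("top0.pkl","rb")); s=pickle.load(open("scene0.pkl","rb"))
def crop(c,x0,y0,x1,y1,k,n): cv2.imwrite(n,cv2.resize(c["image"][y0:y1,x0:x1],None,fx=k,fy=k,interpolation=cv2.INTER_CUBIC))
crop(t,200,155,300,225,8,"pics/c1.png")
crop(t,315,160,445,225,6,"pics/c2.png")
crop(s,140,170,310,290,4.5,"pics/c3.png")
P=cloud(t)
# top down map of height
for (u,v) in [(250,190),(220,178),(338,203),(338,195),(424,170),(424,181),(404,184),(274,254),(100,254),(185,252),(405,278)]: print((u,v),P[v,u].round(0))
E
```

```text
(250, 190) [557. 191.  67.]
(220, 178) [598. 281.  56.]
(338, 203) [508. -60.  94.]
(338, 195) [532. -63.  87.]
(424, 170) [ 625. -361.   -2.]
(424, 181) [ 575. -330.   56.]
(404, 184) [ 577. -287.   13.]
(274, 254) [370. 124.  19.]
(100, 254) [379. 631.  49.]
(185, 252) [380. 384.  45.]
(405, 278) [ 294. -247.   50.]
```

View pics/c1.png

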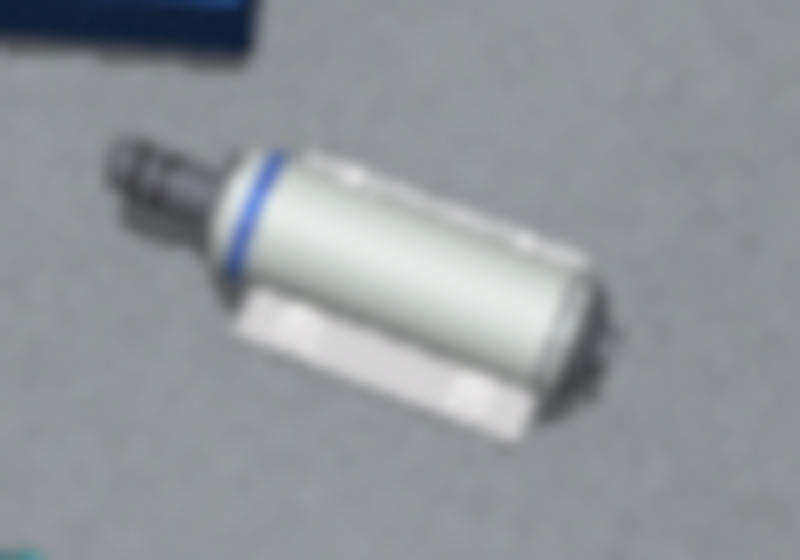

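View pics/c2.png

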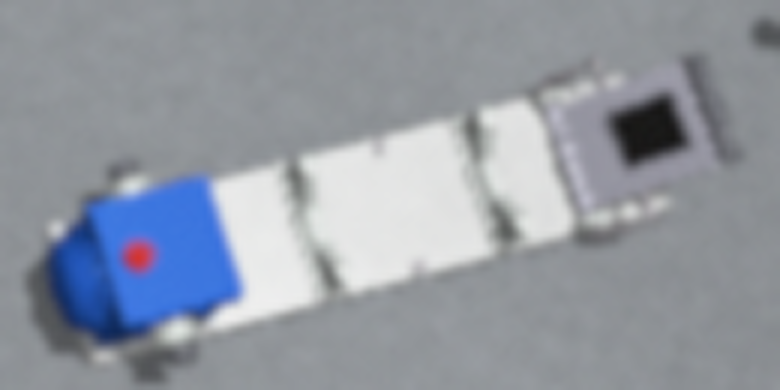

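View pics/c3.png

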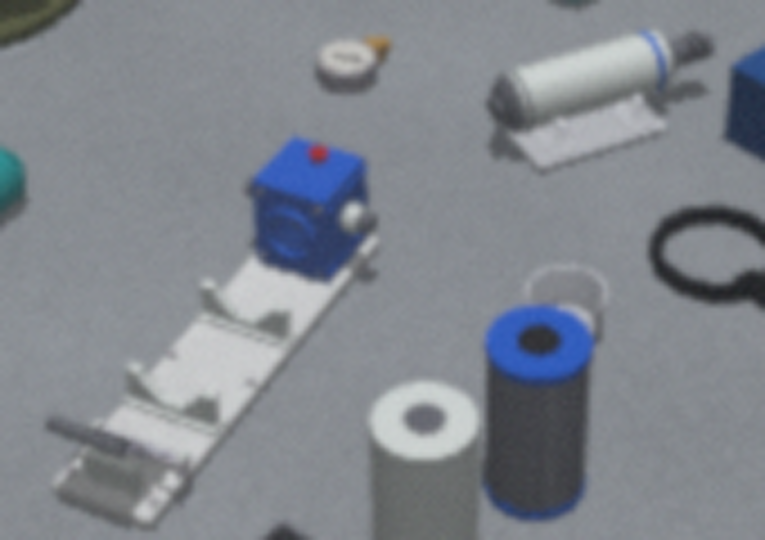

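```bash
python3 - <<'E'
from h import *
import pickle
from scipy.optimize import least_squares
T=pickle.load(open("top0.pkl","rb")); S=pickle.load(open("scene0.pkl","rb"))
for nm,c in(("top",T),("scene",S)):
    P=cloud(c); hsv=cv2.cvtColor(c["image"],cv2.COLOR_BGR2HSV)
    inb=(P[...,0]>480)&(P[...,0]<640)&(P[...,1]>100)&(P[...,1]<320)
    tab=(np.abs(P[...,2])<15)&(P[...,0]>300)&(P[...,0]<700)&(P[...,1]>-300)&(P[...,1]<300); print(nm,"table z",np.median(P[tab][:,2]), tab.sum())
    m=inb&(P[...,2]>38)&(hsv[...,1]<70)&(hsv[...,2]>110)
    m=cv2.erode(m.astype(np.uint8),np.ones((3,3)))>0
    q=P[m]; 
    # cylinder fit level axis r=25
    ctr=q.mean(0); d=np.linalg.svd(q-ctr)[2][0]; a0=np.arctan2(d[1],d[0])
    def f(p):
        n=np.array([-np.sin(p[0]),np.cos(p[0])]); lat=(q[:,:2]-ctr[:2])@n-p[1]
        return np.hypot(lat,q[:,2]-p[2])-25
    r=least_squares(f,[a0,0,46],loss="soft_l1"); a=r.x[0]
    if np.sin(a)<0:a+=np.pi
    u=np.array([np.cos(a),np.sin(a)]); n=np.array([-np.sin(r.x[0]),np.cos(r.x[0])])
    s=(q[:,:2]-ctr[:2])@u
    al=P[inb&(P[...,2]>33)]; sa=(al[:,:2]-ctr[:2])@u; lt=(al[:,:2]-ctr[:2])@n
    al=sa[np.abs(lt)<40]
    base=ctr[:2]+n*r.x[1]
    print("cyl N",len(q),"ang",a,"pt",base,"z",r.x[2],"white s",np.percentile(s,[0,2,98,100]),"all s",np.percentile(al,[0,1,99,100]),"res",np.abs(r.fun).mean())
    # blue band
    b=inb&(hsv[...,0]>105)&(hsv[...,0]<128)&(hsv[...,1]>110)&(P[...,2]>35); sb=(P[b][:,:2]-base)@u; print("band s",np.percentile(sb,[5,50,95]) if b.sum() else None,b.sum())
    # neck tip and tail xy
    # cradle
    ic=(P[...,0]>440)&(P[...,0]<660)&(P[...,1]>-380)&(P[...,1]<0)
    wb=ic&(hsv[...,1]<50)&(hsv[...,2]>150)&(P[...,2]>5)&(P[...,2]<20)
    w=P[wb]; print("base z",np.median(w[:,2])); rect=cv2.minAreaRect(w[:,:2].astype(np.float32)); print("base",rect,cv2.boxPoints(rect).round(1).tolist())
    hb=ic&(hsv[...,0]>105)&(hsv[...,0]<128)&(hsv[...,1]>110)&(P[...,2]>80)
    w=P[hb]; print("headtop z",np.median(w[:,2])); rect=cv2.minAreaRect(w[:,:2].astype(np.float32)); print("head",rect,cv2.boxPoints(rect).round(1).tolist())
E
```

```text
top table z 0.35800127644324675 22029
cyl N 554 ang 1.1670770176666223 pt [563.58134939 187.40153542] z 46.01073035698561 white s [-63.19125725 -59.26255324  76.86278249  92.54981408] all s [-79.42158038 -75.47292255 119.28108717 124.64285361] res 1.597578525041637
band s [62.35572608 62.89263749 63.6009323 ] 12
base z 12.101463927568147
base ((544.7451782226562, -179.7509002685547), (348.7130432128906, 209.92906188964844), 87.7229995727539) [[432.8999938964844, -349.79998779296875], [642.7000122070312, -358.1000061035156], [656.5999755859375, -9.699999809265137], [446.79998779296875, -1.399999976158142]]
headtop z 87.90760704894637
head ((512.0734252929688, -71.93546295166016), (63.90657424926758, 62.044281005859375), 12.601134300231934) [[474.1000061035156, -48.599998474121094], [487.70001220703125, -109.19999694824219], [550.0, -95.19999694824219], [536.5, -34.70000076293945]]
scene table z -0.8210656405100849 10470
cyl N 246 ang 1.2051112355990223 pt [563.53192408 184.3489984 ] z 44.24449498397937 white s [-57.36150885 -55.17801178  60.62648689  77.15251443] all s [-76.77473621 -74.29842321 121.22954719 128.20407796] res 2.3615991372132417
band s None 0
base z 10.970728018734349
base ((570.5076293945312, -184.85110473632812), (130.82838439941406, 312.7317199707031), 13.12990665435791) [[471.29998779296875, -47.400001525878906], [542.2999877929688, -352.0], [669.7000122070312, -322.29998779296875], [598.7000122070312, -17.700000762939453]]
headtop z 86.30449330760416
head ((517.427978515625, -74.14297485351562), (63.69962692260742, 63.14014434814453), 16.742961883544922) [[477.79998779296875, -53.099998474121094], [496.0, -113.5], [557.0, -95.19999694824219], [538.7999877929688, -34.70000076293945]]
```

```bash
cat > meas.py <<'E'
from h import *
import pickle,sys
def largest(m):
    n,l,st,_=cv2.connectedComponentsWithStats(m.astype(np.uint8)); return l==1+np.argmax(st[1:,4])
def castmask(c,m,z): 
    v,u=np.nonzero(m); return np.array([ray(c,a,b,z)[:2] for a,b in zip(u,v)])
def line(p): 
    l=cv2.fitLine(p.astype(np.float32),cv2.DIST_HUBER,0,.01,.01).ravel(); return l
if __name__=="__main__":
  for nm in("top","scene"):
    c=pickle.load(open(nm+"0.pkl","rb")); P=cloud(c); hsv=cv2.cvtColor(c["image"],cv2.COLOR_BGR2HSV)
    ic=(P[...,0]>440)&(P[...,0]<640)&(P[...,1]>-370)&(P[...,1]<-10)
    base=largest(ic&(P[...,2]>6.5)&(P[...,2]<20))
    head=largest(ic&(hsv[...,0]>105)&(hsv[...,0]<128)&(hsv[...,1]>110)&(P[...,2]>80))
    p=castmask(c,base,12); u=np.array([-.21,.977]);
    for it in range(3):
        u/=np.linalg.norm(u); n=np.array([-u[1],u[0]])
        s=p@u;t=p@n; c0=p.mean(0)
        bins=np.arange(s.min(),s.max(),8); ed=[]
        for b in bins:
            k=(s>=b)&(s<b+8)
            if k.sum()>12: ed.append((b+4,t[k].min(),t[k].max()))
        ed=np.array(ed); w=ed[:,2]-ed[:,1]; k=np.abs(w-np.median(w))<5
        f1=np.polyfit(ed[k,0],ed[k,1],1);f2=np.polyfit(ed[k,0],ed[k,2],1)
        u=u+n*(f1[0]+f2[0])/2
    print(nm,"base ang",np.arctan2(u[1],u[0]),f1[0],f2[0],"w",np.median(w),"axis t",np.mean((ed[k,1]+ed[k,2])/2),"n",n,k.sum(),len(k),"s",s.min(),s.max())
    h=P[head]; h=castmask(c,head,88); r=cv2.minAreaRect(h.astype(np.float32)); print("head",r, "s",np.array(r[0])@u,"t",np.array(r[0])@n, "s range",np.percentile(h@u,[0,3,97,100]),"t range",np.percentile(h@n,[0,3,97,100]))
    # gate
    g=ic&(P[...,2]>62)&((P@np.array([u[0],u[1],0]))<np.array(r[0])@u-150); q=P[g]; print("lip pts s",np.percentile(q[:,:2]@u,[5,50,95]),"t",np.percentile(q[:,:2]@n,[2,50,98]),"z",q[:,2].max(),len(q))
    inb=(P[...,0]>480)&(P[...,0]<640)&(P[...,1]>100)&(P[...,1]<320)
    # cartridge: neck pts and body midline
    m=inb&(P[...,2]>40); q=P[m]; u0=np.array([np.cos(1.17),np.sin(1.17)]); n0=np.array([-u0[1],u0[0]]); o=np.array([563.6,187.4])
    s=(q[:,:2]-o)@u0; t=(q[:,:2]-o)@n0
    for a,b in((-60,-20),(-20,20),(20,60),(84,104),(104,122)):
        k=(s>a)&(s<b); print(" ",a,b,k.sum(),"t",np.percentile(t[k],[2,50,98]).round(1),"z",q[k,2].max().round(1))
E
python3 meas.py
python3 - <<'E'
from h import *
import pickle
# rest: heights around
c=pickle.load(open("top0.pkl","rb")); P=cloud(c); u=np.array([np.cos(1.17),np.sin(1.17)]); n=np.array([-u[1],u[0]]); o=np.array([563.6,187.4])
s=(P[...,:2]-o)@u; t=(P[...,:2]-o)@n
hsv=cv2.cvtColor(c["image"],cv2.COLOR_BGR2HSV)
for a in range(-80,90,8):
    k=(s>a)&(s<a+8)&(t>26)&(t<55); k2=(s>a)&(s<a+8)&(t<-26)&(t>-55)
    print(a,[ (int(x),int(z),int(v)) for x,z,v in sorted(zip(t[k],P[k][:,2],hsv[k][:,2]))][::3])
E
```

```text
top base ang 1.8101159494355863 0.0005864884798753203 -0.0005867471759756028 w 74.55717232329982 axis t -481.4228146531242 n [-0.97149945 -0.23704182] 21 23 s -458.15968586359503 -218.07421123126554
head ((511.38165283203125, -71.15251159667969), (63.56272888183594, 63.145755767822266), 13.142873764038086) s -190.34340166638728 t -479.9408719508954 s range [-222.193889   -219.88889078 -163.61529116 -158.85062253] t range [-511.90412176 -509.60394571 -451.35415179 -448.32664694]
lip pts s [-478.54732835 -470.59255717 -460.3809407 ] t [-508.46620245 -480.45649283 -455.27353588] z 82.1621267131718 167
  -60 -20 230 t [-23.3   4.7  24.7] z 76.8
  -20 20 221 t [-21.4   4.7  24.5] z 75.1
  20 60 225 t [-23.3   4.9  24.7] z 75.8
  84 104 47 t [-8.6  3.2 11.4] z 59.5
  104 122 42 t [-9.1  2.1 10.8] z 60.1
scene base ang 1.8082739477436631 -0.002287023388375051 0.002287649174408058 w 74.5849880792598 axis t -486.53982610780025 n [-0.97193453 -0.23525149] 24 31 s -478.37997556652874 -160.1765700311119
head ((520.6498413085938, -77.35713195800781), (66.5177001953125, 70.41751861572266), 17.3886
[... 2598 characters left out ...]
26, 6, 218), (29, 7, 212), (34, 9, 213), (38, 9, 191), (40, 0, 157), (45, -1, 155), (47, -3, 153), (52, 1, 153)]
56 [(27, 7, 194), (31, 7, 182), (33, 2, 195), (38, 9, 173), (41, 0, 151), (44, 0, 149), (49, 0, 152), (53, 1, 151)]
64 [(27, 2, 102), (30, -1, 136), (35, -1, 156), (38, 0, 158), (43, 3, 150), (46, 0, 152), (49, 0, 151), (53, 0, 152)]
72 [(26, 2, 136), (28, 0, 144), (32, -3, 153), (35, -1, 151), (40, 0, 152), (43, -2, 154), (47, 2, 156), (51, 2, 156), (54, 2, 155)]
80 [(26, 2, 151), (31, 0, 154), (35, 1, 153), (39, -1, 155), (43, -3, 154), (48, 3, 157), (52, 0, 157)]
88 [(26, 2, 154), (30, 0, 153), (35, 1, 153), (39, 2, 150), (41, 0, 151), (45, -3, 152), (49, 0, 153), (53, 0, 152)]
```

Candidates (top view): white cartridge on the clear rest (250,190); turquoise ones (185,252) and (405,278); yellow (100,254); big white membrane tube (485,172). I choose (250,190): the crop shows a white tube with grey ends lying on the clear rest, with its grey neck at (217,177). The cradle runs from the head (340,203) to the open gate (424,182).

```bash
cat >> h.py <<'E'
CA=1.809; U=np.array([np.cos(CA),np.sin(CA),0]); N=np.array([-U[1],U[0],0]); O=np.array([540.2,-183.6,0.])
GA=1.17; MID=np.array([563.0,187.7,46.])
def down(a,sg=1):
    x=sg*np.array([-np.sin(a),np.cos(a),0]); y=np.array([0,0,-1.]); return quat(R.from_matrix(np.c_[x,y,np.cross(x,y)]))
def C(x,y,z): return O+U*x+N*y+np.array([0,0,z])
def ft():
    s=bot.read_state(); f=np.array(s["ft_force"]); return np.array([f@U,f@N,f[2]]).round(2)
def tcp():
    s=bot.read_state(); p=np.array(s["ee_pos"])-O; return np.array([p@U,p@N,p[2]]).round(2)
E
python3 - <<'E'
from h import *
g=MID-3*np.array([np.cos(GA),np.sin(GA),0])
for sg in(1,-1):
    for p,a in((g+[0,0,100],GA),(g,GA),(C(-49,0,150),CA),(C(-49,0,50),CA),(C(-185,0,120),CA),(C(-110,0,100),CA)):
        q=bot.ik(list(p),down(a,sg)); print(sg,None if q is None else np.round(q,2))
E
```

```text
1 [ 0.26  0.49  1.51 -0.    1.14 -2.48]
1 [ 0.26  0.63  1.56 -0.    0.95 -2.48]
1 [-0.46  0.5   1.48  0.    1.16  2.45]
1 [-0.46  0.63  1.54 -0.    0.97  2.45]
1 [-0.61  0.72  1.2   0.    1.22  2.29]
1 [-0.53  0.64  1.39 -0.    1.11  2.37]
-1 [ 0.26  0.49  1.51 -0.    1.14  0.66]
-1 [ 0.26  0.63  1.56 -0.    0.95  0.66]
-1 [-0.46  0.5   1.48 -0.    1.16 -0.7 ]
-1 [-0.46  0.63  1.54 -0.    0.97 -0.7 ]
-1 [-0.61  0.72  1.2  -0.    1.22 -0.85]
-1 [-0.53  0.64  1.39 -0.    1.11 -0.77]
```

```bash
python3 - <<'E'
from h import *
g=MID-3*np.array([np.cos(GA),np.sin(GA),0]); q=down(GA,-1)
bot.move_to(list(g+[0,0,110]),q)
bot.servo_line(list(g+[0,0,30]),speed=120); bot.dwell(.2)
print(ft()); r=bot.servo_line(list(g),speed=60,until_force=6); print(r,bot.read_state()["ee_pos"],ft())
b=ft(); bot.move_gripper(46,30); bot.dwell(.2); s=bot.read_state(); print(s["grip_width"],ft()-b,s["clock"])
E
```

```text
[ 1.18 -0.36 -0.86]
False [561.87742095 184.98359865  45.96444765] [ 0.36 -0.13  0.34]
48.88705875779108 [-0.2   2.1   5.73] 4.125
```

```bash
python3 - <<'E'
from h import *
p=np.array(bot.read_state()["ee_pos"])
bot.servo_line(list(p+[0,0,110]),speed=100); bot.dwell(.2); print(ft(),bot.read_state()["grip_width"])
bot.move_to(list(C(-49,0,150)),down(CA,-1)); 
bot.servo_line(list(C(-49,0,85)),speed=80); bot.dwell(.3); print(ft(),tcp(),bot.read_state()["grip_width"],bot.read_state()["clock"])
for n in("top","scene"):
    c=cam(n); im=c["image"]; im=im[150:235,310:450] if n=="top" else im[170:300,130:270]
    cv2.imwrite(f"pics/{n}1.png",cv2.resize(im,None,fx=4.5,fy=4.5,interpolation=cv2.INTER_CUBIC))
E
```

```text
[ 0.84  0.42 -5.17] 49.29855186017134
[-0.03  1.41 -2.83] [-4.908e+01 -7.000e-02  8.530e+01] 49.38175836889438 8.3833
```

View pics/top1.png

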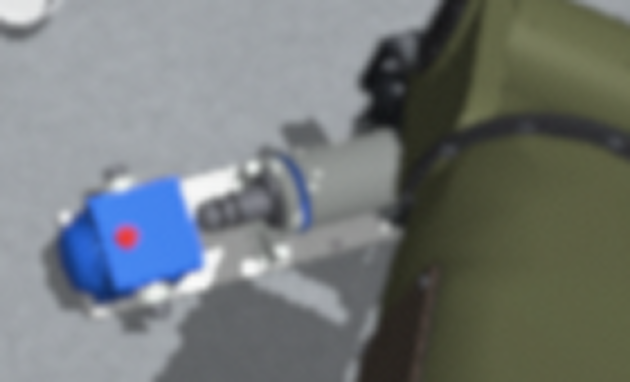

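View pics/scene1.png

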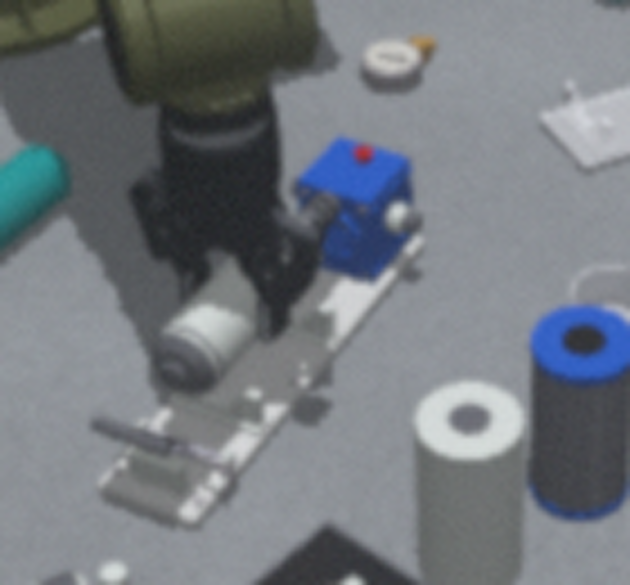

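The held cartridge is level over the cradle. In the top view its neck tip is at about (355,198), just short of the head face at (355,203). I'll measure the neck against the head in the same view.

```bash
python3 - <<'E'
from h import *
c=cam("top"); P=cloud(c); hsv=cv2.cvtColor(c["image"],cv2.COLOR_BGR2HSV)
s=(P-O)@U; t=(P-O)@N
m=(s>10)&(s<110)&(abs(t)<45)&(P[...,2]>70)&(hsv[...,1]<100)
m=cv2.morphologyEx(m.astype(np.uint8),cv2.MORPH_OPEN,np.ones((2,2)))>0
for a in range(10,95,8):
    k=m&(s>=a)&(s<a+8)
    if k.sum()>2: print(a,k.sum(),np.percentile(t[k],[0,50,100]).round(1),np.percentile(P[k][:,2],[50,100]).round(1),s[k].max().round(1))
k=(P[...,2]>80)&(hsv[...,1]>110)&(hsv[...,0]>105)&(hsv[...,0]<128)&(s>60); print("head t",np.percentile(t[k],[1,99]),s[k].min())
E
```

```text
10 154 [-19.8  -1.5  47.6] [373.4 419.2] 18.0
18 175 [-19.8   5.1  47.7] [362.  418.4] 25.9
26 200 [-20.4  10.9  47.7] [356.5 419.2] 33.9
34 146 [-11.3  19.5  47.9] [383.9 422.4] 41.9
42 105 [-7.  27.5 47.3] [386.5 418.9] 49.9
50 82 [-5.4 34.5 47.4] [380.4 415.3] 57.8
58 75 [-7.9 41.7 48.2] [366.6 412. ] 65.9
66 18 [-6.6  2.5  9.9] [93.7 97.5] 73.9
74 12 [-7.   0.2  8.2] [91.5 96.5] 77.8
head t [-284.86334636  119.86174789] 82.70498333498305
```

```bash
python3 - <<'E'
from h import *
print(ft())
bot.servo_line(list(C(-49,0,58)),speed=60); bot.dwell(.2); b=ft();print(b)
r=bot.servo_line(list(C(-49,0,49)),speed=15,until_force=4); print(r,tcp()); bot.dwell(.2); print(ft()-b)
bot.move_gripper(60); bot.dwell(.4); print(ft(),bot.read_state()["clock"])
c=cam("scene"); im=c["image"][170:300,130:270]; cv2.imwrite("pics/scene2.png",cv2.resize(im,None,fx=4.5,fy=4.5,interpolation=cv2.INTER_CUBIC))
c=cam("top"); im=c["image"][150:235,310:450]; cv2.imwrite("pics/top2.png",cv2.resize(im,None,fx=4.5,fy=4.5,interpolation=cv2.INTER_CUBIC))
E
```

```text
[-0.63  0.16 -3.53]
[ 0.44 -0.72 -3.62]
True [-49.03   0.2   50.86]
[-0.61  2.7   9.37]
[ 0.59 -0.27  0.18] 10.6917
```

View pics/scene2.png

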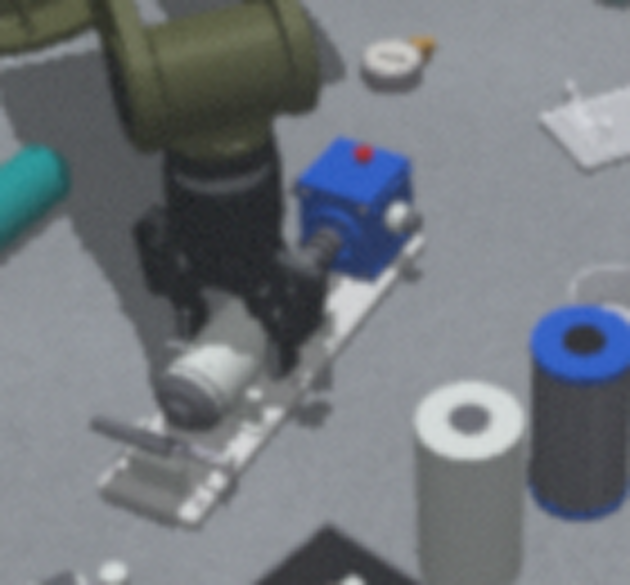

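View pics/top2.png

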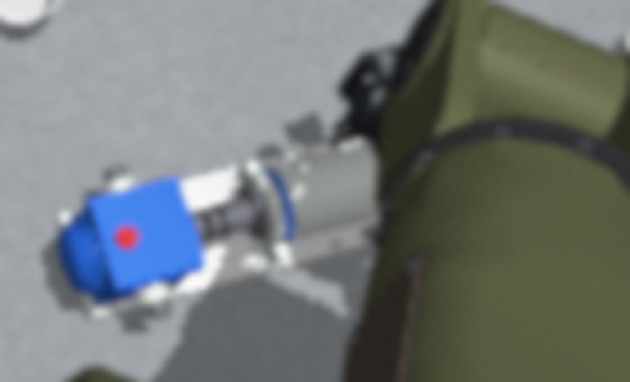

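The cartridge lies in both saddles with its neck in line with the bore. Next I regrip and look for side load.

```bash
python3 - <<'E'
from h import *
bot.servo_line(list(C(-49,0.8,51)),speed=20); bot.dwell(.3); b=ft(); print(b,tcp())
bot.move_gripper(46,30); bot.dwell(.3); print(ft()-b, bot.read_state()["grip_width"])
for i in range(4):
    print((ft()-b)); bot.dwell(.1)
print(bot.read_state()["moment"])
E
```

```text
[0.23 0.41 0.49] [-49.01   0.8   51.02]
[ 0.51 -1.62  2.21] 49.08028339426279
[ 0.51 -1.62  2.21]
[ 1.53 -2.42  3.37]
[ 1.14 -1.78  3.66]
[ 0.95 -1.69  4.46]
[ 0.3258267  -0.20603237 -0.00064192]
```

```bash
cat > push.py <<'E'
from h import *
import sys
x0,y,z=float(sys.argv[1]),float(sys.argv[2]),float(sys.argv[3]); xmax=float(sys.argv[4]); base=float(sys.argv[5])
x=x0; st=1.5; log=[]
def push(): return base-np.mean([ft()[0] for _ in range(2)])
while x<xmax:
    x+=st
    r=bot.servo_line(list(C(x,y,z)),speed=12,until_force=7)
    p=push(); f=ft(); log.append((round(x,1),round(p,1),f[1],f[2],bool(r)))
    st=0.5 if p>5 else 1.5
    if p>14 or r and p>13: break
    if abs(f[1])>10 or abs(f[2])>14: print("side"); break
for l in log: print(*l)
print(tcp(),bot.read_state()["grip_width"],bot.read_state()["clock"])
E
python3 - <<'E'
from h import *
bot.servo_line(list(C(-49,0.5,51.5)),speed=10); bot.dwell(.3); print(ft(),tcp())
E
python3 push.py -49 0.5 51.5 -38 0.5
```

```text
[-0.15 -0.19 -1.76] [-48.97   0.65  51.27]
-47.5 1.7 -0.33 -2.06 False
-46.0 0.2 0.1 -3.24 False
-44.5 0.4 0.45 -4.13 False
-43.0 0.3 0.31 -3.53 False
-41.5 0.6 1.22 -2.99 False
-40.0 1.0 1.64 -3.48 False
-38.5 0.0 -0.2 -3.09 False
-37.0 0.3 -0.99 -2.85 False
[-36.87   0.51  51.48] 49.00377302161894 15.0333
```

```bash
python3 push.py -37 0.5 51.3 -2 0.3
```

```text
-35.5 0.6 1.71 -3.14 False
-34.0 -0.7 3.23 -0.77 False
-32.5 1.5 1.54 -0.42 False
-31.0 1.5 2.74 -0.1 False
-29.5 1.5 3.56 0.53 False
-28.0 0.8 3.6 1.26 False
-26.5 1.6 3.86 0.82 False
-25.0 3.8 0.27 1.43 True
-23.5 3.8 0.12 1.16 True
-22.0 2.6 -1.0 2.22 True
-20.5 3.4 -0.81 2.27 True
-19.0 3.1 -0.32 3.31 True
-17.5 1.9 0.18 3.06 True
-16.0 1.6 -0.41 4.28 True
-14.5 2.2 -1.16 2.63 True
-13.0 2.5 -0.37 3.19 True
-11.5 2.2 -0.12 2.72 True
-10.0 0.9 -0.91 2.42 True
-8.5 2.5 -0.16 2.54 True
-7.0 3.0 -0.27 2.28 True
-5.5 2.5 0.05 2.55 True
-4.0 2.7 -0.67 2.26 True
-2.5 2.8 -1.39 2.82 True
-1.0 3.0 -1.09 1.97 True
[-24.8    0.74  51.26] 49.104638442107586 22.275
```

```bash
cat > push2.py <<'E'
from h import *
for i in range(14):
    a=tcp(); f0=ft()
    r=bot.servo_line(list(C(a[0]+1.5,0.5,51.3)),speed=5,until_force=12)
    f=ft(); b=tcp(); print(a[0],b[0],"p0",-f0[0],"p1",-f[0],"side",f[1:],r)
    if r or -f[0]>13.5: break
print(bot.read_state()["clock"])
E
python3 push2.py
```

```text
-24.8 -24.01 p0 2.72 p1 9.21 side [0.95 0.54] False
-24.01 -23.29 p0 9.21 p1 9.66 side [1.03 0.77] False
-23.29 -22.55 p0 9.66 p1 9.03 side [0.28 0.78] False
-22.55 -21.8 p0 9.03 p1 10.73 side [0.7  1.11] False
-21.8 -21.05 p0 10.73 p1 9.41 side [1.75 0.02] False
-21.05 -20.31 p0 9.41 p1 10.02 side [ 0.98 -0.02] False
-20.31 -19.57 p0 10.02 p1 9.3 side [1.55 0.75] False
-19.57 -18.81 p0 9.3 p1 9.94 side [0.67 0.71] False
-18.81 -18.05 p0 9.94 p1 9.97 side [0.49 0.41] False
-18.05 -17.37 p0 9.97 p1 10.86 side [ 0.97 -0.01] False
-17.37 -16.99 p0 10.86 p1 12.86 side [ 0.71 -0.85] False
-16.99 -16.85 p0 12.86 p1 13.59 side [ 1.86 -0.78] False
25.9667
```

```bash
python3 - <<'E'
from h import *
for d in (1.0,1.3,1.6,1.9):
    a=tcp(); r=bot.servo_line(list(C(a[0]+d,0.5,51.3)),speed=4,until_force=4.5)
    bot.dwell(.1); f=np.mean([ft() for _ in range(3)],0); print(a[0],tcp()[0],f,r)
    if -f[0]>15: break
bot.dwell(.2); print(ft(),tcp(),bot.read_state()["clock"])
E
```

```text
-16.85 -17.06 [-12.99   1.3   -0.81] False
-17.06 -16.98 [-13.76   1.12  -0.76] False
-16.98 -16.8 [-14.79   0.74  -1.66] False
-16.8 -16.6 [-17.07   1.56  -1.52] False
[-16.66   1.8   -1.29] [-16.56   0.69  51.49] 27.5833
```

```bash
python3 - <<'E'
from h import *
bot.move_gripper(64); a=tcp(); bot.servo_line(list(C(a[0],.5,150)),speed=100)
bot.move_to(list(C(-205,0,150)),down(CA,-1)); bot.move_gripper(0,40)
c=cam("scene"); im=c["image"][150:300,120:280]; cv2.imwrite("pics/scene3.png",cv2.resize(im,None,fx=4,fy=4,interpolation=cv2.INTER_CUBIC))
c=cam("top"); cv2.imwrite("pics/top3.png",cv2.resize(c["image"][140:240,310:450],None,fx=4.5,fy=4.5,interpolation=cv2.INTER_CUBIC))
print(bot.read_state()["clock"],tcp(),bot.read_state()["grip_width"])
P=cloud(c); s=(P-O)@U; t=(P-O)@N
m=(P[...,2]>62)&(P[...,2]<82)&(abs(t)<40)&(s>-182)&(s<-150); print("lip",m.sum(),s[m].min() if m.any() else 0)
m=(P[...,2]>45)&(P[...,2]<82)&(abs(t)<30)&(s>-120)&(s<84)
for a in range(-120,90,20):
    k=m&(s>=a)&(s<a+20); print(a,k.sum(),np.percentile(t[k],[2,50,98]).round(1) if k.sum()>3 else "",P[k][:,2].max().round(1) if k.any() else "")
E
```

```text
30.525 [-2.0501e+02  4.0000e-02  1.4997e+02] 0.14680156653066584
lip 161 -175.48917242085506
-120 0  
-100 28 [-15.3   1.7  19.2] 72.5
-80 104 [-23.5   2.6  23.3] 78.1
-60 113 [-23.1   1.9  23.5] 77.7
-40 114 [-23.5   2.4  23.6] 80.2
-20 108 [-22.    2.8  23.6] 78.1
0 111 [-23.    2.   23.6] 79.2
20 114 [-23.4   2.3  23.7] 78.5
40 126 [-23.    2.4  23.9] 78.5
60 60 [-17.5   0.4  17.6] 74.2
80 0
```

View pics/scene3.png

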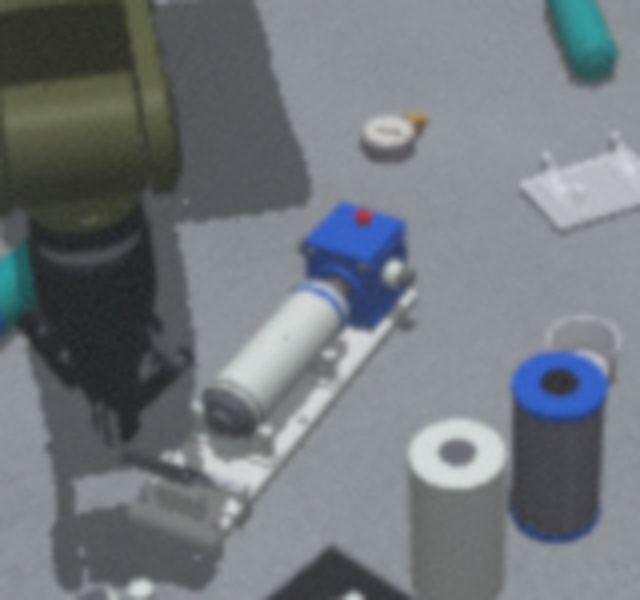

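View pics/top3.png

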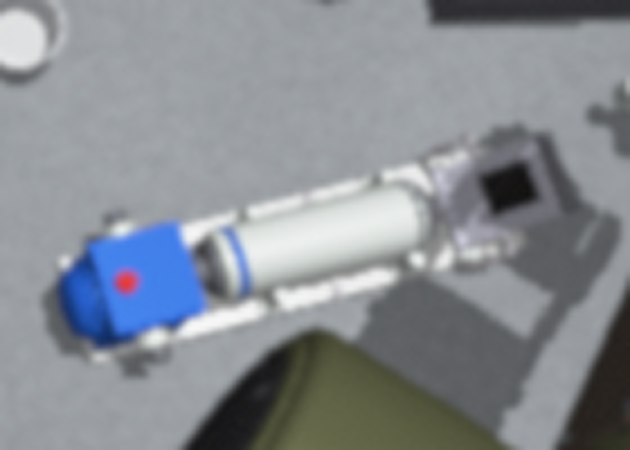

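The cartridge sits in line and deep in the head (shoulder at (335,290) in the scene crop). The gate is still open and the fingers are behind its lip. Now I feel for the lip.

```bash
python3 - <<'E'
from h import *
r=bot.servo_line(list(C(-205,0,83)),speed=80,until_force=8); bot.dwell(.2); print(r,ft(),tcp())
r=bot.servo_line(list(C(-178,0,83)),speed=20,until_force=3); print(r,ft(),tcp(),bot.read_state()["clock"])
E
```

```text
False [0.42 0.44 0.27] [-2.0513e+02 -1.2000e-01  8.3520e+01]
True [-5.22 -1.25  0.54] [-1.8637e+02 -2.0000e-02  8.3080e+01] 32.625
```

```bash
python3 - <<'E'
from h import *
L=lambda th: np.array([-118-75*np.sin(.733-th),18+75*np.cos(.733-th)])
s0=np.array([-186.0,83.]); th=0; peak=0
while th<0.90:
    th+=0.05 if th<.7 else 0.025
    p=s0+L(th)-L(0)
    f0=ft(); r=bot.servo_line(list(C(p[0],0,p[1])),speed=25,until_force=9)
    f=ft(); peak=max(peak,np.linalg.norm(f)); print(round(th,3),tcp(),f,r)
    if np.linalg.norm(f)>16: print("high"); break
    if r and f[0]<-12: break
    if th>.72 and f[0]>-1.0: print("gone"); break
print(peak,bot.read_state()["clock"])
c=cam("scene"); im=c["image"][150:300,120:280]; cv2.imwrite("pics/scene4.png",cv2.resize(im,None,fx=4,fy=4,interpolation=cv2.INTER_CUBIC))
E
```

```text
0.05 [-1.8359e+02 -2.0000e-02  8.5700e+01] [-6.41 -0.53  1.4 ] False
0.1 [-1.8071e+02 -4.0000e-02  8.8080e+01] [-6.55 -1.74  2.3 ] False
0.15 [-1.7772e+02 -4.0000e-02  9.0320e+01] [-6.79 -0.35  3.29] False
0.2 [-1.7464e+02 -5.0000e-02  9.2490e+01] [-6.63  0.13  4.13] False
0.25 [-1.7122e+02 -8.0000e-02  9.4290e+01] [-6.09 -0.49  3.89] False
0.3 [-1.6754e+02 -2.0000e-02  9.5510e+01] [-4.81 -0.86  3.26] False
0.35 [-1.6377e+02  5.0000e-02  9.6670e+01] [-3.48  0.43  3.22] False
0.4 [-1.6004e+02  5.0000e-02  9.7990e+01] [-2.21  1.46  1.71] False
0.45 [-1.5648e+02  1.0000e-02  9.9190e+01] [-2.36  0.23  0.87] False
0.5 [-1.5286e+02 -2.0000e-02  1.0019e+02] [-1.08  0.24  0.28] False
0.55 [-1.4923e+02 -2.0000e-02  1.0098e+02] [-1.29  0.19 -0.34] False
0.6 [-1.4552e+02 -3.0000e-02  1.0154e+02] [-0.56  0.33  0.56] False
0.65 [-1.4181e+02 -2.0000e-02  1.0196e+02] [-0.13 -0.46 -0.83] False
0.7 [-1.3808e+02 -2.0000e-02  1.0221e+02] [ 0.2  -0.64 -0.58] False
0.725 [-1.3629e+02 -1.0000e-02  1.0223e+02] [-0.51 -0.05 -0.02] False
gone
7.812214794794111 37.0917
```

View pics/scene4.png

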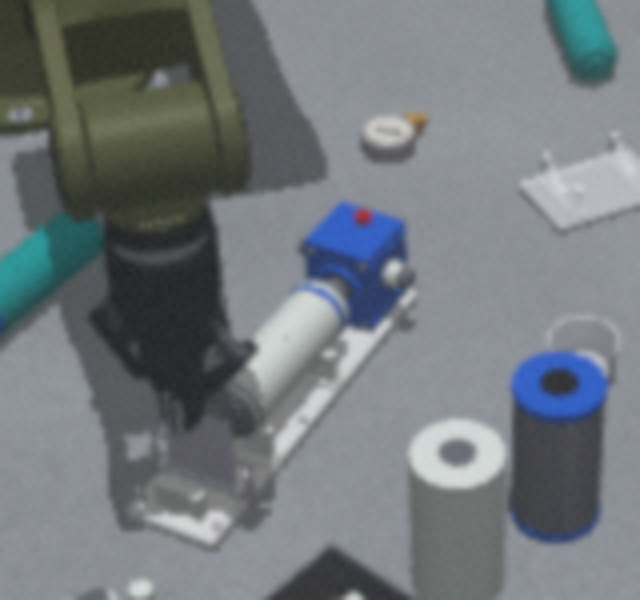

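The gate is near upright (plate at (200,455)) and the force is almost gone, but it does not look snapped. I'll go a little further.

```bash
python3 - <<'E'
from h import *
L=lambda th: np.array([-118-75*np.sin(.733-th),18+75*np.cos(.733-th)])
s0=np.array([-186.0,83.]); th=.725
while th<0.89:
    th+=0.025; p=s0+L(th)-L(0)
    r=bot.servo_line(list(C(p[0],0,p[1])),speed=20,until_force=5)
    f=ft(); print(round(th,3),tcp(),f,r)
    if r: break
bot.dwell(.3); print(ft(),bot.read_state()["clock"])
c=cam("scene"); im=c["image"][150:300,120:280]; cv2.imwrite("pics/scene5.png",cv2.resize(im,None,fx=4,fy=4,interpolation=cv2.INTER_CUBIC))
E
```

```text
0.75 [-1.3444e+02 -1.0000e-02  1.0225e+02] [ 0.75 -0.51 -0.4 ] False
0.775 [-1.3255e+02 -3.0000e-02  1.0221e+02] [1.19 0.68 0.31] False
0.8 [-1.3071e+02 -1.0000e-02  1.0211e+02] [ 0.67 -0.1  -0.66] False
0.825 [-1.2884e+02 -1.0000e-02  1.0195e+02] [ 0.43 -0.36 -0.22] False
0.85 [-126.94   -0.    101.72] [ 0.96  0.62 -0.13] False
0.875 [-1.2510e+02  1.0000e-02  1.0148e+02] [ 0.14 -0.2  -0.3 ] False
0.9 [-1.2324e+02 -2.0000e-02  1.0121e+02] [-0.01 -0.98  0.5 ] False
[ 0.09  0.14 -0.  ] 39.1917
```

View pics/scene5.png

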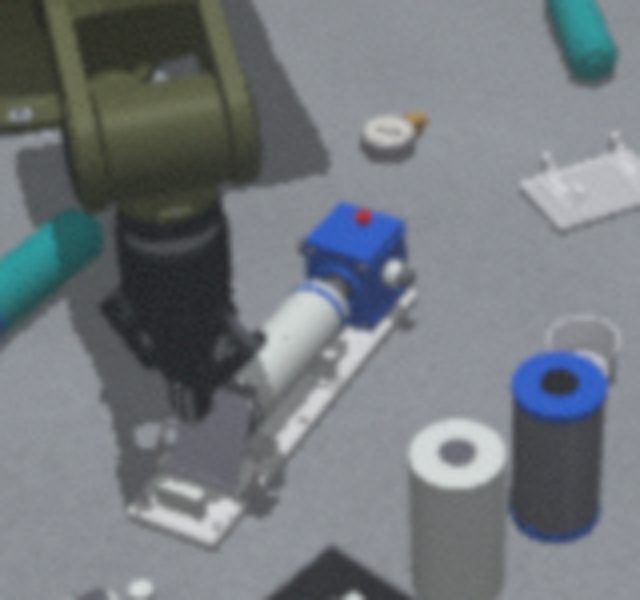

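The gate now leans toward the head against the tail (plate at (215,440), lip at (240,395)), and the tool feels no force. I'll back off, lift away and check.

```bash
python3 - <<'E'
from h import *
bot.servo_line(list(C(-160,0,102)),speed=60); bot.servo_line(list(C(-190,0,190)),speed=120)
bot.move_to([350,-330,260],down(CA,-1)); bot.dwell(.3)
c=cam("scene"); cv2.imwrite("pics/scene6.png",cv2.resize(c["image"][140:310,100:330],None,fx=3.4,fy=3.4,interpolation=cv2.INTER_CUBIC))
c=cam("top"); cv2.imwrite("pics/top6.png",cv2.resize(c["image"][80:270,230:470],None,fx=3.1,fy=3.1,interpolation=cv2.INTER_CUBIC))
P=cloud(c); s=(P-O)@U; t=(P-O)@N
m=(abs(t)<25)&(s<-60)&(s>-130)&(P[...,2]>78)&(P[...,2]<100); print("lip",m.sum(),np.median(s[m]) if m.any() else "",np.percentile(P[m][:,2],[50,95]) if m.any() else "")
k=(P[...,2]>55)&(P[...,2]<82)&(abs(t)<30)&(s>-60)&(s<50); 
for a,b in((-60,-30),(20,50)):
    q=k&(s>a)&(s<b); print(a,(np.percentile(t[q],2)+np.percentile(t[q],98))/2)
print(bot.read_state()["clock"])
E
```

```text
lip 63 -82.52634340838621 [87.20327938 91.01458227]
-60 0.09993921750769097
20 0.33605032182891037
42.3
```

View pics/scene6.png

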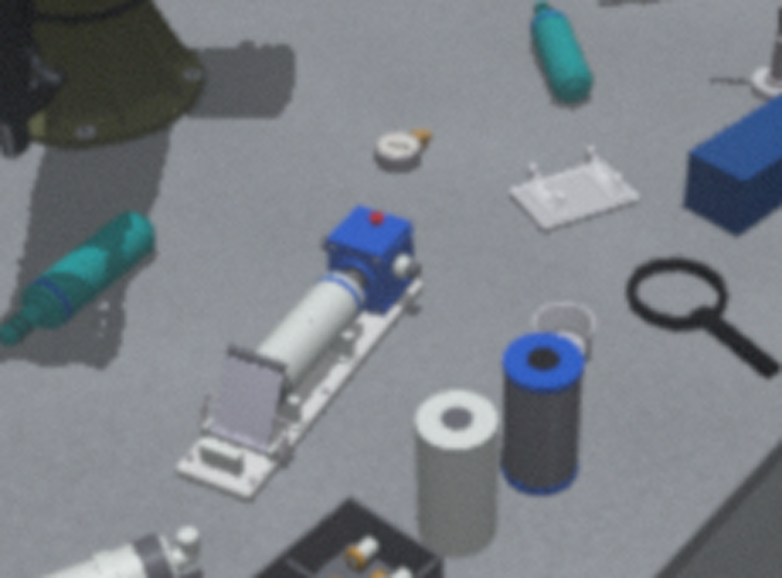

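View pics/top6.png

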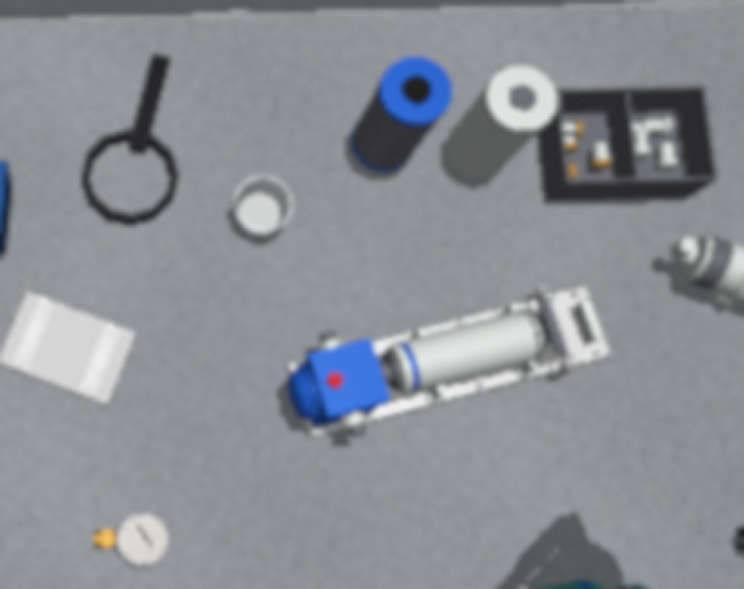

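The gate stands sprung against the tail (lip at (250,355) in the scene crop). The cartridge is in line and the bystanders are in place.

```bash
python3 -c "
from rig import bot
bot.finish_job(); print(bot.read_state()['clock'])"
```

```text
the job is handed in; nothing more can be done
the job is handed in; nothing more can be done
```

The cartridge is home in the blue head and the gate has snapped over onto its tail. I handed the job in at about 42 s of the 72 s allowed; no verdict was reported.

**What I did:** I took the white cartridge from the clear rest, laid it in the V saddles, let it settle and regripped it. It met the valve cup with the tool about 25 mm behind the cradle's origin. It then slid about 8 mm at 9–11 N and stopped dead; I stopped pushing at about 17 N. I tipped the gate along its arc, with a highest reading of about 8 N between steps. I carried it on to a nominal 0.90 rad with no force felt after the snap, then backed off.

**Last checks:**
- **Cartridge:** it is in line with the cradle, with under 0.5 mm difference in side offset along the tube. From the tool position, the neck is roughly 25 mm inside the bore.
- **Gate:** the lip sits about 82 mm behind the origin, which puts the gate at roughly 1.2 rad. The force of the gate on the tail could not be measured; I inferred it from where the gate rests.
- **Surroundings:** the bystanders look unmoved in the pictures, and the arm is clear of everything.

**What disagreed:** the two cameras differed by about 4–5 mm on the cradle's position. I used the top view, and the light side forces while pushing agreed with it. My first push sequence used too low a force limit and stalled at the valve cup, which cost about 5 s but did no harm.

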